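Clear the tamper off the coffee scale and set the dosing cup on it

ROBOT

A 6-joint arm with a two-finger parallel gripper is mounted at the origin on a cart in front of the work surface, level with it; the furniture and walls round the work are solid. World frame = base frame: x ahead of the robot, y to its left, z up, the work surface at z = 0. Lengths are in m, angles in rad, forces in N, time in s.
With the tool pointing down it reaches from about 0.3 to 0.775 m from the base axis. Payload 14.6 kg.
Tool frame: the origin (TCP) lies between the finger pads; the fingertips stand 11 mm ahead of it and the grasp point (between the pads) lies 8 mm behind it; z points along the fingers, y is the line along which they close (so a half turn about z gives the same grasp; the last joint's range is limited). The gripper opens to 94 mm and grips with 3 to 60 N. Pads are 16 mm wide; open, the fingers measure 119 mm over their backs; the gripper's body (75 mm by 177 mm) begins 78 mm behind the grasp point.
Start: joints at [-1.202, 0.3, 1.521, -0, 1.321, -0.067], TCP at [0.232, -0.499, 0.216] pointing down, gripper open.
Joint ranges: [-3.03, 3.03], [-0.79, 2.21], [0.23, 2.52], [-1.04, 4.18], [0, 3.07], [-2.55, 2.55]. Speed limits (rad/s): [2.22, 2.22, 2.57, 3.14, 3.14, 3.14].

INTERFACE

Orientations are given as [roll, pitch, yaw] about the fixed x, y, z axes, in that order (R = Rz(yaw) Ry(pitch) Rx(roll)).
In Python, from bench import ctrl gives the robot as it stands. Calls block until the motion is done:
- ctrl.move_to(position, orientation): joint-space move of the TCP to a pose.
- ctrl.move_l(position, rot=None, max_speed=0.15, guard=None): straight line of the TCP; rot=None keeps the orientation; max_speed is the mean speed in m/s. With guard (N) it stops when the force on the tool has changed by that much, and returns True; else False.
- ctrl.goto_joints(angles): joint-space move.
- ctrl.grip(opening, strength=None): finger opening in m; strength is the grip in N (None keeps the last); returns when the fingers have stopped.
- ctrl.wait(seconds).
- ctrl.inverse_kinematics(position, orientation): joint angles nearest the present ones, or None.
- ctrl.capture(name): name is "scene" or "top" or "wrist"; returns the picture (480x640x3 uint8, red, green, blue); there is no depth.
- ctrl.get_calibration(name): a dict with "camera_matrix" (3x3 intrinsics, pixels), "position" and "rotation" of the camera in the world. Camera axes: x right, y up, looking along -z (the intrinsics and any distortion apply to the point x, -y, -z); pixel columns grow to the right and rows downward; lengths in m; the calibration is good to about 2 mm. A picture is of the moment at which its call begins: read the wrist's pose just before it. get_calibration takes no time and is no camera call; for the wrist camera it gives the pose at the moment of the call.
A pose or a line that the arm cannot do raises ctrl.MotionError and nothing moves.
- ctrl.close_job(): hands the job in; it is judged then, once.
Readings, each from a call of its own:
- ctrl.read_time(): time.
- ctrl.read_q(): joint angles.
- ctrl.read_qvel(): joint speeds.
- ctrl.read_joint_torque(): joint torques, N m.
- ctrl.read_ee_pos(): TCP position.
- ctrl.read_eef_rot(): TCP orientation.
- ctrl.read_force(): force on the tool from outside, world axes, zero at the start.
- ctrl.read_moment(): the same for the moment, N m.
- ctrl.read_finger_gap(): finger opening in m.
- ctrl.read_finger_force(): force on a finger pad.
Only numpy, scipy, OpenCV 4.12 (cv2) and the standard library are available. Lean on these libraries where they do the work, as an engineer would, in place of code of your own. Each camera call takes 0.05 s, during which the arm holds its last target. There are 200 camera calls.

TASK

The tamper with the wooden handle has been left standing on the coffee scale. First lift it off and stand it upright in the middle of the cork coasters; then set the steel dosing cup upright in the middle of the scale's square weighing plate. Put both down gently, without dropping them, and leave the other things where they are.

Things in the scene. Friction and masses are not known exactly. Their poses are not given: they have to be found in the camera images.
- tamper_mid (a point): Coffee tamper: round steel foot 58 mm across and 26 mm high, turned walnut handle above it, at most 36 mm across; 90 mm tall in all, 0.27 to 0.5 kg, loose. At the start it stands upright on the scale's weighing plate, up to 17 mm off the plate's middle. The point lies on its axis, 45 mm above its underside; z points up along the axis.
- dosing_cup_mid (a point): Dosing cup: plain open cup of brushed steel without a handle, 48 mm tall, 60 mm across at the rim tapering to 46 mm at the bottom, about 0.12 kg, loose and empty. It stands upright on the worktop in the front row of four things, in any of the four places. The point lies on its axis, 24 mm above its underside; z points up.
- weighing_plate (a point): Middle of the top face of the scale's square pale metal weighing plate, 90 x 94 mm, 20 mm above the worktop. The scale is a flat black case 130 x 104 x 20 mm that does not move; the plate's middle lies 17 mm from the case's middle along +x of this frame, away from the dark display strip. It stands in any of three places in the second row.
- coasters_top (a point): Middle of the top of a square stack of five cork coasters, 92 x 92 mm, 21 mm high, flat and level, which does not move; z points up. It stands in any of three places in the second row.
- leveller_mid (a point): Coffee levelling tool, a bystander: black and steel puck 64 mm across, 28 mm high, loose, in the remaining place of the second row. The point is its centre, 14 mm above its underside.
- shot_glass_mid (a point): Clear shot glass, a bystander: 48 mm across, 61 mm tall, loose, in the front row. The point lies on its axis, half-way up.
- small_tamper_mid (a point): Small tamper, a bystander: steel foot 50 mm across, black neck, 55 mm tall, loose, in the front row. The point lies on its axis, half-way up.
- espresso_cup_mid (a point): White espresso cup with a handle, a bystander: 59 mm wide, 87 mm with the handle, 52 mm tall, loose, in the front row, its handle towards the robot. The point is the middle of the cup with handle, half-way up.
Things that resemble listed ones, but are neither listed nor needed, are in the scene too. Leave any pink or yellow look-alike of the part that bears dosing_cup_mid alone.

How it is judged:
By the outcome, as a careful person would: the job done as asked, in the order asked, and still so for the second after the job is handed in, with the robot touching nothing.
It also fails if it takes over 59 s, if anything falls off the work surface, if the arm or the gripper's body presses on something with over 40 N, if the wrist force passes 120 N, or if a joint passes its speed limit or range.

## Working session

There is one attempt and no reset: what is moved stays moved. The work goes in short steps, each a Python script; the robot and the scene stay as the last script left them, time stands still between calls to the robot, and variables do not carry over. Pictures are saved under pics/ and viewed, at most 10 in all, crops included, and the job is handed in when it is done.

```bash
mkdir -p pics
cat > h.py <<'E'
import numpy as np, cv2
from bench import ctrl
def cap(n,save=None):
    c=ctrl.get_calibration(n); im=ctrl.capture(n)
    if save: cv2.imwrite('pics/'+save,cv2.cvtColor(im,cv2.COLOR_RGB2BGR))
    return im,c
def ray(c,uv):
    K=np.array(c['camera_matrix']); d=np.array(c.get('distortion',np.zeros(5)),float)
    p=cv2.undistortPoints(np.array([[uv]],float),K,d)[0,0]
    return np.array(c['position']),np.array(c['rotation'])@np.array([p[0],-p[1],-1])
def onz(c,uv,z):
    o,d=ray(c,uv); return o+d*(z-o[2])/d[2]
E
python3 - <<'E'
from h import *
for n in ('top','scene'):
    im,c=cap(n,n+'.png'); print(n,c)
print(ctrl.read_time(),ctrl.read_eef_rot())
E
```

```text
top {'camera_matrix': array([[471.92902591,   0.        , 323.36732684],
       [  0.        , 471.92902591, 236.94149463],
       [  0.        ,   0.        ,   1.        ]]), 'position': array([0.45943413, 0.07024243, 1.13376438]), 'rotation': array([ 0.0680154 , -0.00644876, -1.59807477])}
scene {'camera_matrix': array([[524.12931326,   0.        , 327.50561599],
       [  0.        , 524.12931326, 237.45214917],
       [  0.        ,   0.        ,   1.        ]]), 'position': array([-0.02642459,  0.73015515,  0.6961423 ]), 'rotation': array([ 0.97650903,  0.00306979, -2.4509882 ])}
0.1 [-3.14049096e+00 -5.33997544e-05  4.35852832e-01]
```

```bash
sed -i "s/np.array(c\['rotation'\])@/Rotation.from_euler('xyz',c['rotation']).as_matrix()@/; 1a from scipy.spatial.transform import Rotation" h.py
```

```text
(no output)
```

View pics/top.png

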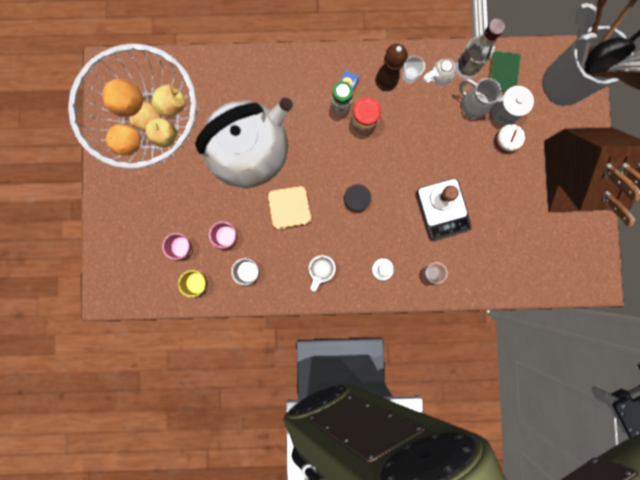

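View pics/scene.png

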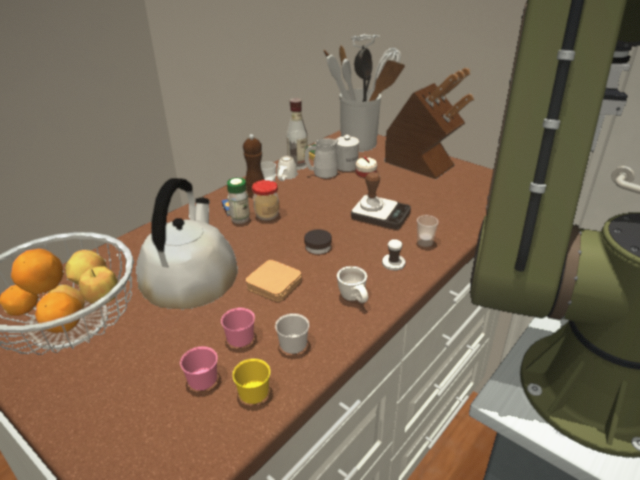

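Top picture: the tamper (handle top about 450,194, foot about 440,205) stands on the scale (443,209). The coasters are at (289,207), the leveller at (357,198) and the kettle at (245,143), close to the coasters.
Candidates for the dosing cup in the top picture: steel (245,271), pink (222,236), pink (177,246), yellow (192,284), white espresso cup with handle (322,270) and shot glass (435,273). I choose the plain steel one at (245,271).
Candidates for the tamper: the wooden one on the scale (450,194), the small tamper (383,269) and the pepper mill (392,65). I choose the one on the scale.

Run:
```python
from h import *
im,c=cap('top'); s,cs=cap('scene')
t=lambda u,z: onz(c,u,z).round(3)
print('handle top',t((450,194),.11),'plate~',t((441,203),.02),'coast',t((289,207),.021),'rim',t((245,271),.048),'kettle',t((245,143),.12),'lev',t((357,198),.028))
print('shot',t((435,273),.06),'esp',t((322,270),.05),'yel',t((192,284),.05),'pink',t((222,236),.05))
hsv=cv2.cvtColor(im,cv2.COLOR_RGB2HSV)
# coasters: pale orange, bright
def blob(m,box):
    x0,y0,x1,y1=box; k=np.zeros_like(m); k[y0:y1,x0:x1]=m[y0:y1,x0:x1]
    return max(cv2.findContours(k,cv2.RETR_EXTERNAL,cv2.CHAIN_APPROX_NONE)[0],key=cv2.contourArea)
m=cv2.inRange(hsv,(10,60,190),(30,200,255)); r=cv2.minAreaRect(blob(m,(255,175,325,240)))
P=np.array([onz(c,p,.021)for p in cv2.boxPoints(r)]); print('coaster',r,P.mean(0),np.linalg.norm(P-np.roll(P,1,0),axis=1))
# scale: anything not worktop-brown (low saturation)
m=cv2.inRange(hsv,(0,0,0),(180,90,255)) | cv2.inRange(hsv,(0,0,0),(180,255,50))
r=cv2.minAreaRect(blob(m,(405,165,485,250)))
P=np.array([onz(c,p,.02)for p in cv2.boxPoints(r)]); print('scale',r,P.round(3),P.mean(0),np.linalg.norm(P-np.roll(P,1,0),axis=1))
m=cv2.inRange(hsv,(0,0,0),(180,70,255))
r=cv2.minAreaRect(blob(m,(225,252,267,292))); print('cup',r,onz(c,r[0],.048))
A=cv2.resize(im[150:300,160:480],(640,300),interpolation=2); B=cv2.resize(s[170:410,160:440],(350,300),interpolation=2)
cv2.imwrite('pics/crop.png',cv2.cvtColor(cv2.resize(np.hstack([A,B]),(792,240)),cv2.COLOR_RGB2BGR))
```

```text
handle top [ 0.616 -0.218  0.11 ] plate~ [ 0.609 -0.221  0.02 ] coast [0.608 0.141 0.021] rim [0.46  0.243 0.048] kettle [0.738 0.227 0.12 ] lev [ 0.625 -0.021  0.028]
shot [ 0.443 -0.19   0.06 ] esp [0.457 0.066 0.05 ] yel [0.433 0.364 0.05 ] pink [0.541 0.294 0.05 ]
coaster ((288.8851318359375, 206.5028533935547), (40.07341384887695, 40.22449493408203), 79.11447143554688) [0.60971108 0.14079956 0.021     ] [0.09569564 0.09561756 0.09585247 0.09508391]
scale ((443.5047607421875, 208.61624145507812), (55.19173049926758, 44.30010986328125), 73.61045837402344) [[ 0.645 -0.159  0.02 ]
 [ 0.673 -0.262  0.02 ]
 [ 0.545 -0.293  0.02 ]
 [ 0.518 -0.191  0.02 ]] [ 0.59518801 -0.22658432  0.02      ] [0.13131585 0.10653741 0.13164565 0.10573863]
cup ((244.5, 271.5), (27.0, 27.0), 90.0) [0.45866358 0.2441068  0.048     ]
```

View pics/crop.png

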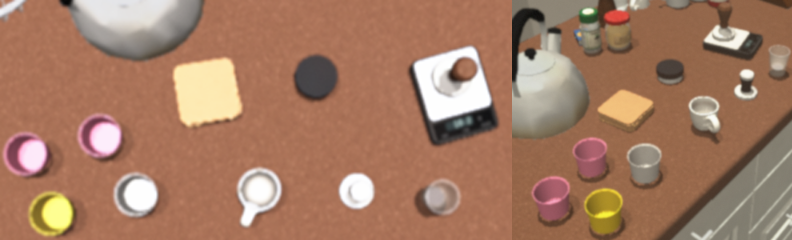

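The crop confirms both choices: the steel cup is at top (245,271), beside two pink cups and a yellow one, and the walnut-handled tamper stands on the scale. Next I hover over the scale for a close look.

Run:
```python
from h import *
ctrl.move_to([0.58,-0.215,0.26],[np.pi,0,0.58])
im,c=cap('wrist','w1.png'); print(c['position'],c['rotation'],ctrl.read_time(),ctrl.read_ee_pos(),ctrl.read_q())
```

```text
[ 0.63541079 -0.18047851  0.42827763] [-0.2311604   0.00114193 -0.99184721] 1.9 [ 0.57948743 -0.21602985  0.2599427 ] [-4.15989729e-01  4.29375058e-01  1.24583154e+00 -1.46781312e-04
  1.46651082e+00  5.76283560e-01]
```

View pics/w1.png

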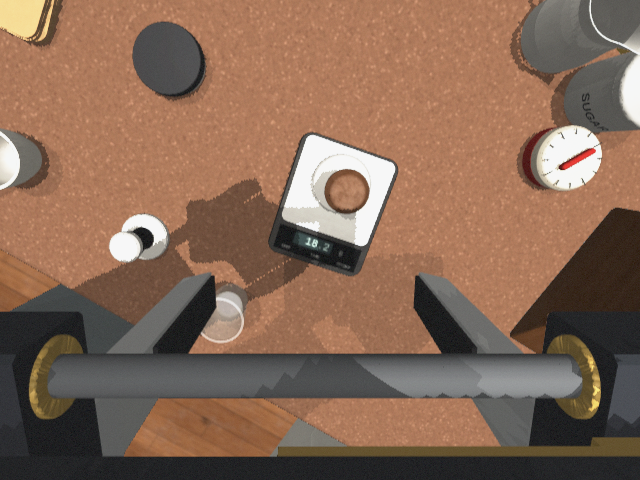

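The wrist picture shows the handle top at (348,191), the foot around (341,184), and the scale case with corners (307,133), (396,165), (356,274), (269,245). I refine from it.

```bash
cat > m.py <<'E'
from h import *
im,c=cap('wrist'); hsv=cv2.cvtColor(im,cv2.COLOR_RGB2HSV)
def big(m,box):
    x0,y0,x1,y1=box; k=np.zeros_like(m); k[y0:y1,x0:x1]=m[y0:y1,x0:x1]
    return max(cv2.findContours(k,cv2.RETR_EXTERNAL,cv2.CHAIN_APPROX_NONE)[0],key=cv2.contourArea)
def quad(ct):
    h=cv2.convexHull(ct); r=cv2.minAreaRect(h); return cv2.boxPoints(r)
m=cv2.inRange(hsv,(0,70,0),(25,255,160)); (u,v),r=cv2.minEnclosingCircle(big(m,(310,150,385,230)))
for z in (.1,.11): 
    p=onz(c,(u,v),z);q=onz(c,(u+r,v),z); print('handle',u,v,r,z,p.round(4),np.linalg.norm(q-p))
m=cv2.inRange(hsv,(0,0,0),(180,45,255)); ct=big(m,(255,115,415,285)); W=np.array([onz(c,p[0],.02) for p in ct])[:,:2].astype(np.float32)
r=cv2.minAreaRect(W); P=cv2.boxPoints(r); print('case',r,P)
a=np.array(r[0])
e=[P[1]-P[0],P[2]-P[1]]; x=max(e,key=np.linalg.norm); x/=np.linalg.norm(x); x*=np.sign(x[0])
print('plate',a+.017*x,np.degrees(np.arctan2(x[1],x[0])))
B=cv2.resize(im[110:290,250:430],(540,540),interpolation=2); cv2.imwrite('pics/w1c.png',cv2.cvtColor(B,cv2.COLOR_RGB2BGR))
E
python3 m.py
```

```text
handle 346.21429443359375 190.7857208251953 22.3244686126709 0.1 [ 0.6206 -0.2207  0.1   ] 0.018214251974190528
handle 346.21429443359375 190.7857208251953 22.3244686126709 0.11 [ 0.6211 -0.2195  0.11  ] 0.01765945553928615
case ((0.5953822731971741, -0.22676905989646912), (0.12745927274227142, 0.10190725326538086), 14.209492683410645) [[ 0.521095   -0.19301796]
 [ 0.54611    -0.29180735]
 [ 0.66966957 -0.26052016]
 [ 0.6446546  -0.16173077]]
plate [ 0.61186215 -0.2225961 ] 14.209504
```

View pics/w1c.png

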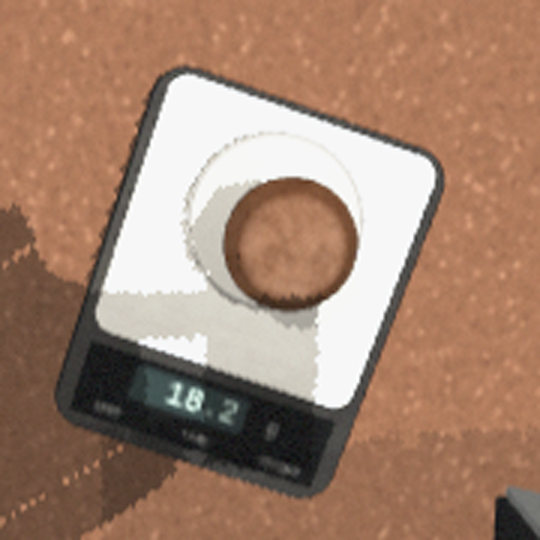

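Run:
```python
from h import *
im,c=cap('wrist'); f=onz(c,(341.3,183.3),.046); h=onz(c,(346.7,191),.105); print('foot',f,'r',np.linalg.norm(onz(c,(370.3,183.3),.046)-f),'handle',h)
x,y=(f[:2]+h[:2])/2 if np.linalg.norm(f[:2]-h[:2])<.008 else h[:2]
R=[np.pi,0,.58]
ctrl.move_to([x,y,.15],R)
print(ctrl.move_l([x,y,.084],max_speed=.08,guard=6))
ctrl.grip(0.0,30); print('gap',ctrl.read_finger_gap(),ctrl.read_finger_force(),ctrl.read_force())
ctrl.move_l([x,y,.1],max_speed=.04); ctrl.wait(.2); print(ctrl.read_force(),ctrl.read_finger_gap(),ctrl.read_ee_pos())
ctrl.move_l([x,y,.22],max_speed=.15)
ctrl.move_to([.52,.08,.22],R)
im,c=cap('wrist','w2.png'); print(c,ctrl.read_time(),ctrl.read_finger_gap(),ctrl.read_ee_pos())
```

```text
foot [ 0.62155185 -0.21941622  0.046     ] r 0.02743780327735176 handle [ 0.62097064 -0.22048768  0.105     ]
False
gap 0.03515404112400917 29.999990968499333 [ 0.97501259 -0.24627868 -0.45090184]
[-0.81807254  0.18398236 -3.9483665 ] 0.0349288945179557 [ 0.62116704 -0.21989976  0.09974904]
{'camera_matrix': array([[401.22924021,   0.        , 314.44915696],
       [  0.        , 401.22924021, 242.00408987],
       [  0.        ,   0.        ,   1.        ]]), 'position': array([0.57632314, 0.11472296, 0.38833889]), 'rotation': array([-2.30921464e-01,  8.28577115e-04, -9.91407922e-01])} 7.425 0.034542292612263624 [0.52054126 0.07905063 0.21987104]
```

View pics/w2.png

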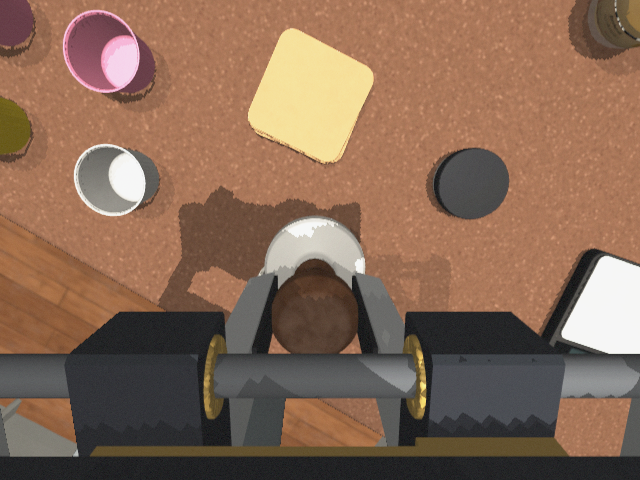

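The tamper hangs in the gripper (foot centre about 315,266, knob 315,308). The coasters' top face spans (292,28), (374,72), (333,160), (249,112), with the steel cup at (108,180).

Run:
```python
from h import *
im,c=cap('wrist'); hsv=cv2.cvtColor(im,cv2.COLOR_RGB2HSV)
print('foot',[onz(c,(315,v),.158).round(4) for v in (262,266,270)], 'top edge',onz(c,(315,216),.158).round(4))
print('fwd axis est',ctrl.read_ee_pos())
for vt in (200,225,240):
    m=cv2.inRange(hsv,(15,40,vt),(35,200,255)); m[:, :220]=0; m[:,400:]=0; m[190:]=0
    ct=max(cv2.findContours(m,cv2.RETR_EXTERNAL,cv2.CHAIN_APPROX_NONE)[0],key=cv2.contourArea)
    W=np.array([onz(c,p[0],.021)[:2] for p in ct],np.float32); print(vt,cv2.minAreaRect(W))
# cup rim
m=cv2.inRange(im,(0,0,0),(255,255,255))
print('cup rim',onz(c,(109,180),.048).round(4))
```

```text
foot [array([0.5209, 0.0781, 0.158 ]), array([0.5188, 0.0767, 0.158 ]), array([0.5167, 0.0754, 0.158 ])] top edge [0.5441 0.0933 0.158 ]
fwd axis est [0.52052053 0.07904539 0.21985472]
200 ((0.608647882938385, 0.14062869548797607), (0.09155012667179108, 0.09075375646352768), 8.587846755981445)
225 ((0.6086880564689636, 0.14055737853050232), (0.09149834513664246, 0.09059500694274902), 8.593199729919434)
240 ((0.6090644001960754, 0.1402100920677185), (0.08879368752241135, 0.09033389389514923), 7.3953962326049805)
cup rim [0.4595 0.2449 0.048 ]
```

Run:
```python
from h import *
T=ctrl.get_calibration('top');S=ctrl.get_calibration('scene')
def tri(a,b):
    o1,d1=ray(T,a);o2,d2=ray(S,b); s=np.linalg.lstsq(np.c_[d1,-d2],o2-o1,rcond=None)[0]
    p,q=o1+s[0]*d1,o2+s[1]*d2; return ((p+q)/2).round(3),np.linalg.norm(p-q).round(3)
print('knob',tri((235,130),(178,224)),'spout',tri((287,104),(203,203)),'handle end',tri((199,150),(156,262)),'handle apex',tri((230,124),(178,182)))
print([ (z,onz(T,(263,182),z).round(3),onz(T,(287,150),z).round(3)) for z in (.03,.08)])
```

```text
knob (array([0.762, 0.245, 0.137]), np.float64(0.001)) spout (array([0.826, 0.134, 0.112]), np.float64(0.0)) handle end (array([0.727, 0.329, 0.109]), np.float64(0.003)) handle apex (array([0.745, 0.238, 0.234]), np.float64(0.0))
[(0.03, array([0.668, 0.2  , 0.03 ]), array([0.743, 0.142, 0.03 ])), (0.08, array([0.659, 0.194, 0.08 ]), array([0.731, 0.138, 0.08 ]))]
```

Even at its highest point (0.234 m) the kettle clears the gripper and its camera by about 0.1 m, so I place now.

Run:
```python
from h import *
x,y=.6092,.1407
ctrl.move_l([x,y,.2],max_speed=.15); ctrl.move_l([x,y,.1],max_speed=.1); ctrl.wait(.2)
print(ctrl.read_force())
print(ctrl.move_l([x,y,.078],max_speed=.015,guard=2.5),ctrl.read_ee_pos(),ctrl.read_force(),ctrl.read_finger_gap())
ctrl.grip(.08); ctrl.wait(.2); print(ctrl.read_force())
ctrl.move_l([x,y,.2],max_speed=.12)
ctrl.move_l([.53,.09,.24],max_speed=.2)
im,c=cap('wrist','w3.png'); print(ctrl.read_time(),ctrl.read_ee_pos())
```

```text
[ 0.86361127  0.31134438 -3.98909687]
True [0.60918953 0.14067844 0.08483724] [0.38710671 0.49243668 4.30472837] 0.03458848018560568
[-0.01191488 -0.53030144  0.55428545]
13.55 [0.53039815 0.09039119 0.23919857]
```

View pics/w3.png

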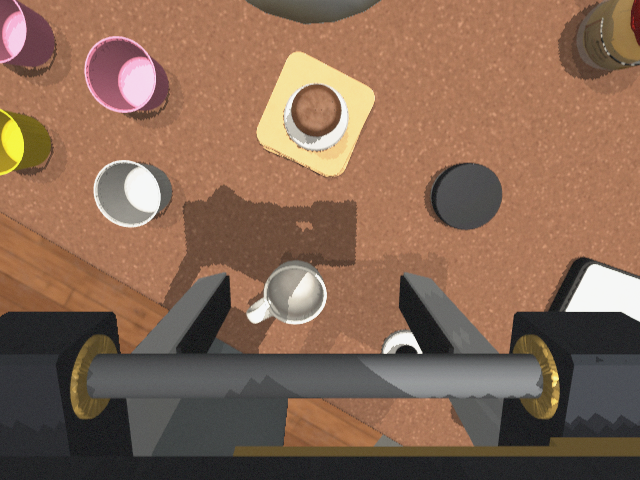

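Tamper: it stands upright in the middle of the coasters, foot about (317,117) on a stack spanning (257–375, 52–177). Cup: the steel cup's rim is centred near (128,193), so I fetch it next.

Run:
```python
from h import *
c=ctrl.get_calibration('wrist'); print('rim now',onz(c,(127.5,193),.048).round(4))
x,y=.4595,.2445; R=[np.pi,0,1.22]
ctrl.grip(.094)
ctrl.move_to([x,y,.14],R)
print(ctrl.move_l([x,y,.026],max_speed=.08,guard=5),ctrl.read_ee_pos())
ctrl.grip(0.0,12); print('gap',ctrl.read_finger_gap(),ctrl.read_finger_force(),ctrl.read_force())
ctrl.move_l([x,y,.045],max_speed=.05); ctrl.wait(.2); print(ctrl.read_finger_gap(),ctrl.read_force())
ctrl.move_l([x,y,.22],max_speed=.15)
ctrl.move_to([.60,-.29,.2],R)
im,c=cap('wrist','w4.png'); print(ctrl.read_time(),ctrl.read_finger_gap(),ctrl.read_ee_pos())
```

```text
rim now [0.4604 0.2445 0.048 ]
False [0.45970513 0.24462323 0.02641336]
gap 0.05785487009054276 12.000028513139114 [0.01287973 0.71070826 0.72282374]
0.05818067609792548 [-0.54492149 -1.22944075 -1.4670607 ]
21.1333 0.057899736397662285 [ 0.60043288 -0.288921    0.20024074]
```

View pics/w4.png

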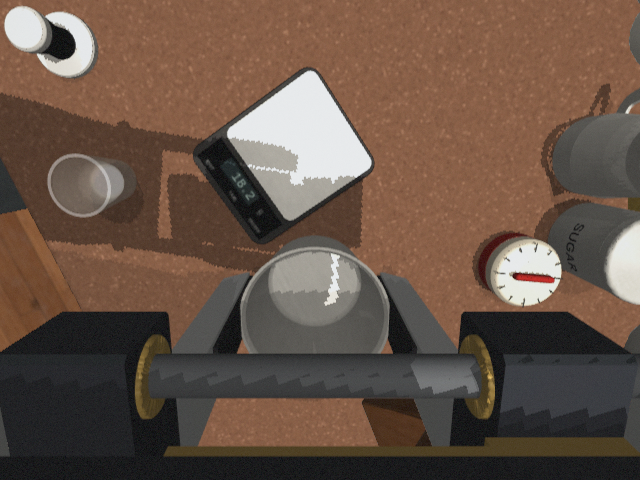

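The cup is held upright (rim 241–388 wide, front edge at row 247), and the empty plate is at about (300,145). I correct for the cup's offset in the grip and place it.

Run:
```python
from h import *
c=ctrl.get_calibration('wrist'); e=np.array(ctrl.read_ee_pos()); d=np.array([np.cos(1.22),np.sin(1.22)])
off=(onz(c,(314.5,247),.222)[:2]-e[:2])@d-.030; print('offset',off)
off=off if abs(off)<.005 else 0
t=np.array([.6118,-.2225])-off*d
ctrl.move_l([*t,.12],max_speed=.15); ctrl.move_l([*t,.062],max_speed=.08); ctrl.wait(.2)
print(ctrl.move_l([*t,.040],max_speed=.012,guard=1.5),ctrl.read_ee_pos(),ctrl.read_force())
ctrl.grip(.094); ctrl.wait(.2); print(ctrl.read_force())
ctrl.move_l([*t,.15],max_speed=.1)
ctrl.move_l([.57,-.28,.26],max_speed=.2)
im,c=cap('wrist'); s,_=cap('scene'); o,_=cap('top'); print(ctrl.read_time())
cv2.imwrite('pics/fin.png',cv2.cvtColor(np.hstack([im[0:330,100:500],o[150:315,160:360].repeat(2,0).repeat(2,1)]),cv2.COLOR_RGB2BGR))
cv2.imwrite('pics/wf.png',cv2.cvtColor(im,cv2.COLOR_RGB2BGR))
```

```text
offset -0.0007163419590890327
True [ 0.61196977 -0.22181036  0.04645376] [-1.47788928  0.11135445  5.3126767 ]
[-0.53024738  0.18691689  0.41776473]
27.3583
```

View pics/fin.png

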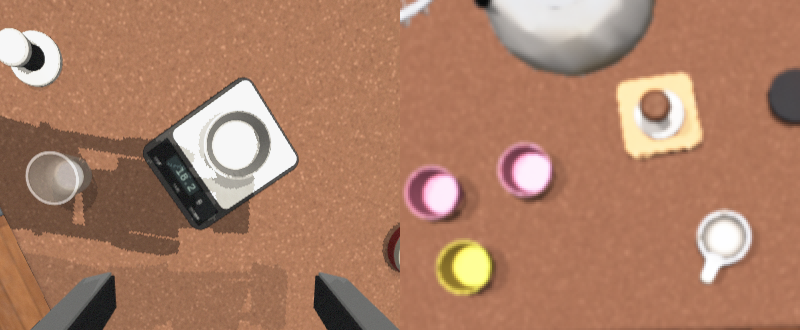

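The final picture shows the cup upright in the middle of the plate (236,145), the tamper upright in the middle of the coasters (right half, 659,112), and everything else in place. I hand it in.

```bash
python3 -c "
from bench import ctrl
print(ctrl.close_job())"
```

```text
the job is handed in; nothing more can be done
None
```

The job is handed in, at about 27 s of the 59 s allowed: the tamper stands upright in the middle of the coasters, the steel dosing cup stands upright in the middle of the weighing plate, and nothing else looked moved in the last pictures.

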